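Latch the spring vice half open and slide the oak block in

TASK

Open the spring vice to its middle notch: push the tab of the sliding jaw away from the fixed jaw just past the middle position, then let go so that it springs back and the stop pin holds it there, not in the last notch. Then push the oak block, without lifting it, straight in between the open jaws until it rests squarely against the back stop. Leave the two thread spools and the tack tin where they stand.

Things in the scene. Friction and masses are not known exactly. Their poses are not given: they have to be found in the camera images.
- vice: Spring vice fixed on the bench. Origin: underside, below the centre of the block's seat; x points from the open front to the back stop, y from the sliding jaw to the fixed jaw, z up. Its 10 mm plywood base covers x -120 to +45, y -90 to +90 mm, and as a narrower tail (x -35 to +45) goes on to y -201.
- fixed_jaw (a point): Middle of the fixed jaw's face, at x -6, y +64, z 30 mm in the vice's frame, looking to the vice's -y. The dark steel jaw spans x -35 to +22, is 20 mm thick and reaches 50 mm above the bench.
- back_stop (a point): Middle of the back stop's face, at x +22.5, y +26, z 22 mm in the vice's frame, looking to the vice's -x. The stop spans y -12 to +64 and reaches 34 mm above the bench.
- jaw (a joint): Travel of the sliding jaw, m: 0 closed, 0.070 end stop, growing towards the vice's -y. A spring drives it back: 6 N closed, 9 N at 0.040, 11 N at the end. From 0.038 the stop pin drops into the middle notch; let go between 0.041 and 0.060, it returns and is held at 0.038. From 0.044 to 0.056 the pin climbs a ramp, adding some N. At 0.065 the pin falls into the last notch for good.
- push_tab (a point): Middle of the upright push face of the tab on top of the sliding jaw, 78 mm above the bench; it moves with the jaw. The tab is 50 mm wide along the vice's x, 10 mm thick, 50 to 92 mm above the bench; the face looks to the fixed jaw, flush with the jaw below (x -35 to +22, 50 mm high, 20 mm thick). Gap between the jaws: 90 mm closed, 128 mm at the middle notch.
- stop_pin (a joint): How far the sprung stop pin (8 mm steel, black knob on top) has dropped, in m: 0 resting on top of the rail, 0.008 seated in a notch.
- pin_knob (a point): Top of the stop pin's black knob (20 mm wide), 81 mm above the bench when the pin is up and 73 mm when it is seated. It stands on a 50 mm high bridge at y = -137 mm in the vice's frame (x -25 to +35), under which the jaw's toothed rail runs.
- block_centre (a point): Centre of the loose plain oak block, 45 mm (its x) by 110 mm (its y) by 40 mm high, lying on the front of the vice's base, its long side across the mouth, some 85 mm in front of its seat. Seated, its centre is at x = 0 in the vice's frame, 30 mm above the bench.
- spool_front: Standing thread spool, 40 mm wide, 62 mm high, on the bench in front of the vice's tail. Origin: centre of its underside. Leave alone.
- tack_tin: Open round tin of tacks, 71 mm wide, 29 mm high, on the bench. Origin: centre of its underside. Leave alone.
- spool_left: Standing thread spool, 38 mm wide, 62 mm high, on the bench beside the fixed jaw, outside the vice. Origin: centre of its underside. Leave alone.

How it is judged:
By the outcome, as a careful person would: the job done as asked, in the order asked, and still so for the second after the job is handed in, with the robot touching nothing.
It also fails if it takes over 61 s, if anything falls off the work surface, if the arm or the gripper's body presses on something with over 40 N, if the wrist force passes 120 N, or if a joint passes its speed limit or range.

ROBOT

A 7-joint arm with a two-finger parallel gripper is mounted at the origin on the work surface; the furniture and walls round the work are solid. World frame = base frame: x ahead of the robot, y to its left, z up, the work surface at z = 0. Lengths are in m, angles in rad, forces in N, time in s.
With the tool pointing down it reaches from about 0.4 to 0.925 m from the base axis. Payload 5.6 kg.
Tool frame: the origin (TCP) lies on the centre line of the jaws, within the pads' length; the fingertips stand 8 mm ahead of it and the grasp point (between the pads) lies 11 mm behind it (ctrl.finger_overhang is the distance from the TCP to the fingertips, in m); z points along the fingers, y is the line along which they close (so a half turn about z gives the same grasp; the last joint's range is limited). The gripper opens to 85 mm and grips with 20 to 120 N. Pads are 22 mm wide; open, the fingers measure 114 mm over their backs; the gripper's body (76 mm by 85 mm) begins 54 mm behind the grasp point. The pads swing forward as they close: fully open they stand 13 mm farther back than shut.
Start: joints at [1.06, 0.468, -0.012, 1.603, 0.006, 1.071, -0.056], TCP at [0.293, -0.58, 0.239] pointing down, gripper open.
Joint ranges: [-2.53, 2.53], [-0.31, 2.02], [-1.57, 1.55], [0.28, 2.44], [-1.29, 4.43], [0.15, 1.84], [-2.92, 2.92]. Speed limits (rad/s): [2.57, 2.57, 3.14, 3.14, 3.14, 3.14, 3.14].

INTERFACE

Orientations are given as a 3x3 rotation matrix whose columns are the frame's x, y, z axes.
In Python, from station import ctrl gives the robot as it stands.
- The arm moves only by the shell command python3 -m inch 'ROWS' [FORCE]. ROWS is JSON, a list that holds one entry, the list of rows, each a list of 7 numbers: the turn, a rotation vector about the world's x, y, z in rad, then the shift along the world's x, y, z in units of 40 mm (1.0 is 40 mm), then the opening, from -1 (shut) to 1 (fully open). A call has 1 to 12 rows; each row shifts and turns the commanded pose from where the row before left it; what a row does not reach is not made up. A row lasts 1/8 s, in which the tool goes at most 62.5 mm and 10.7 degrees, less where a joint would pass 70% of its speed; a pose out of reach is approached as far as the arm can. A call is refused whole if a number of a shift passes 1 or a number of a turn 0.188, either way. A call with a gripper value outside its range is refused whole. The fingers move at their own pace and stop on an object; FORCE is the grip in N (left out, the last holds). Time passes only in rows, so rows that do not move let the fingers close. It gives the time, the measured TCP pose, the force, the opening and the grip force at its end, in the units of the state.
- ctrl.sense(): the state, without advancing time (a new reading comes with each control period).
- ctrl.get_image(name): name is "side" or "top"; returns the picture (400x640x3 uint8, red, green, blue); there is no depth.
- ctrl.get_calibration(name): a dict with "fx", "fy", "cx", "cy" (pixels), "R" (3x3) and "t" (3): a world point X has camera coordinates R X + t. Camera axes: x right, y down, z forward; pixel columns grow to the right and rows downward; lengths in m; the calibration is good to about 2 mm. A picture is of the moment at which its call begins. get_calibration takes no time and is no camera call.
- ctrl.close_job(): hands the job in; it is judged then, once.
Trained networks look in the newest picture that a camera, given by its name, has taken for a name from the list of things; names that differ only in an ending like _2 or _b are one class to them, and where a whole thing is asked for, a point or a joint stands for the part that bears it (a point fixed in the world has none). Each returns a list of dicts, best first, with "conf" (0 to 1); they miss things now and then, are a little off and sometimes report something else, mostly with a low value. They report only what shows in the picture. A call takes as long as a camera call.
- ctrl.silhouettes(camera, target): "region" (400x640 bool, what is visible of it) and "xy" ([column, row] in pixels, amid what is visible of it).
The state is a dict: "time_s": time; "q": joint angles; "joint_velocities": joint speeds; "effort": joint torques, N m; "ee_pos": TCP position; "tcp_rot": TCP orientation; "ft_force": force on the tool from outside, world axes, zero at the start; "moment": the same for the moment, N m; "grip_width": finger opening in m; "grip_force": force on a finger pad.
Only numpy, scipy, OpenCV 4.12 (cv2) and the standard library are available. Lean on these libraries where they do the work, as an engineer would, in place of code of your own. Each camera call takes 0.05 s, during which the arm holds its last target. There are 200 camera calls.

## Working session

There is one attempt and no reset: what is moved stays moved. The work goes in short steps, Python scripts to look and compute and a shell command to move; the robot and the scene stay as the last step left them, time stands still between calls to the robot, and variables do not carry over. Pictures are saved under pics/ and viewed, at most 10 in all, crops included, and the job is handed in when it is done.

```bash
mkdir -p pics; cat > h.py <<'E'
import numpy as np,cv2
from station import ctrl
def cal(n):
    c=ctrl.get_calibration(n);return c,np.array(c["R"]),np.array(c["t"])
def back(n,uv,z):
    c,R,t=cal(n);d=R.T@np.array([(uv[0]-c["cx"])/c["fx"],(uv[1]-c["cy"])/c["fy"],1]);o=-R.T@t
    return o+d*(z-o[2])/d[2]
def proj(n,X):
    c,R,t=cal(n);p=R@np.array(X)+t;return np.array([c["fx"]*p[0]/p[2]+c["cx"],c["fy"]*p[1]/p[2]+c["cy"]])
E
python3 - <<'E'
from h import *
for n in("top","side"):
    cv2.imwrite(f"pics/{n}0.png",ctrl.get_image(n)[:,:,::-1])
    c,R,t=cal(n);print(n,(-R.T@t).round(3),R[2].round(3))
z={"vice":0.01,"push_tab":0.092,"pin_knob":.081,"block_centre":.05,"spool_front":.062,"tack_tin":.029,"spool_left":.062,"jaw":.05,"fixed_jaw":.05}
for k in z:
    for s in ctrl.silhouettes("top",k)[:2]:
        m=s["region"].astype(np.uint8);r=cv2.minAreaRect(cv2.findNonZero(m))
        print(k,round(s["conf"],2),np.round(s["xy"]),m.sum(),back("top",s["xy"],z[k]).round(3),[back("top",p,z[k])[:2].round(3).tolist() for p in cv2.boxPoints(r)])
E
```

```text
top [ 0.387 -0.335  0.993] [ 0.083  0.012 -0.996]
side [ 0.367 -1.142  0.389] [ 0.102  0.923 -0.37 ]
vice 0.81 [336. 178.] 6671 [ 0.52  -0.345  0.01 ] [[0.406, -0.212], [0.575, -0.214], [0.569, -0.513], [0.401, -0.507]]
push_tab 0.84 [345. 172.] 668 [ 0.521 -0.362  0.092] [[0.543, -0.332], [0.543, -0.425], [0.485, -0.425], [0.484, -0.332]]
pin_knob 0.72 [345. 172.] 660 [ 0.523 -0.364  0.081] [[0.544, -0.332], [0.545, -0.426], [0.486, -0.426], [0.486, -0.332]]
pin_knob 0.56 [383. 172.] 66 [ 0.524 -0.442  0.081] [[0.522, -0.43], [0.535, -0.443], [0.523, -0.454], [0.511, -0.442]]
block_centre 0.79 [317. 210.] 1128 [ 0.447 -0.305  0.05 ] [[0.47, -0.25], [0.473, -0.362], [0.425, -0.364], [0.421, -0.252]]
spool_front 0.8 [379. 208.] 316 [ 0.45  -0.436  0.062] [[0.456, -0.411], [0.477, -0.451], [0.443, -0.468], [0.423, -0.428]]
spool_front 0.4 [345. 170.] 752 [ 0.53  -0.365  0.062] [[0.488, -0.33], [0.548, -0.332], [0.544, -0.431], [0.484, -0.428]]
tack_tin 0.78 [422. 208.] 824 [ 0.452 -0.533  0.029] [[0.484, -0.488], [0.485, -0.558], [0.419, -0.557], [0.418, -0.488]]
jaw 0.81 [343. 177.] 652 [ 0.518 -0.36   0.05 ] [[0.548, -0.332], [0.549, -0.429], [0.49, -0.429], [0.489, -0.332]]
fixed_jaw 0.69 [335. 184.] 6473 [ 0.502 -0.344  0.05 ] [[0.407, -0.219], [0.565, -0.22], [0.561, -0.505], [0.403, -0.501]]
```

View pics/top0.png

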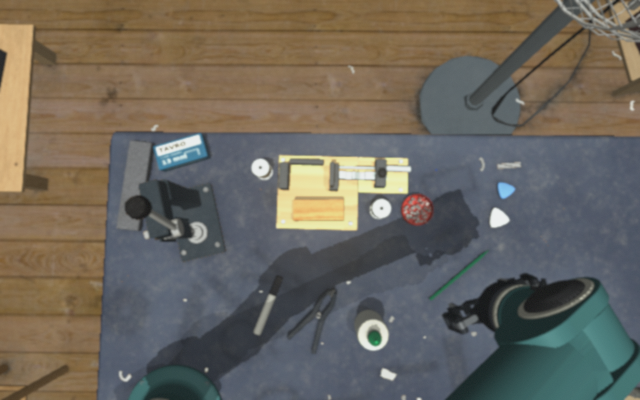

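View pics/side0.png

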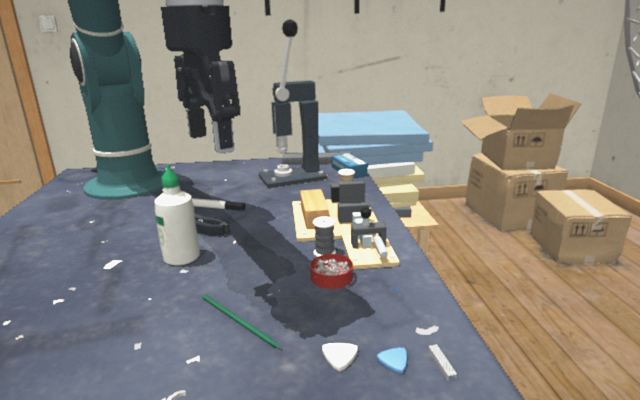

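Top view: the vice is at pixels (277–410, 155–230), with the tab near (336,172), knob (381,167), block (318,209), spools at (262,168) and (380,208), and the tin at (417,209). The side view agrees. Next I'll zoom in for the exact vice pose.

```bash
python3 - <<'E'
from h import *
im=cv2.imread("pics/top0.png")[145:240,250:430]
cv2.imwrite("pics/crop1.png",cv2.resize(im,None,fx=4.4,fy=4.4,interpolation=cv2.INTER_CUBIC))
s=ctrl.sense();print(s["ee_pos"],np.round(s["tcp_rot"],3).tolist(),s["grip_width"],ctrl.finger_overhang,s["time_s"])
for k,p in {"bl":(277,229.5),"tl":(278,156),"tr":(409.5,157)}.items(): print(k,back("top",p,.01).round(4))
V=np.array([.528,-.302,0])
for n in("top","side"):
  for k,v in {"bl":(-.12,.09,.01),"tl":(.045,.09,.01),"tr":(.045,-.201,.01),"fixedjaw c":(-.035,.064,.05),"fj b":(.022,.064,.05),"tab f":(-.031,-.026,.092),"tab b":(.019,-.026,.092),"knob":(0.005,-.137,.081),"stop":(.0225,-.012,.034)}.items(): print(n,k,proj(n,V+v).round(1))
for n in ("spool_left","block_centre"):
  for s in ctrl.silhouettes("side",n)[:1]: print(n,s["conf"],s["xy"],back("side",s["xy"],.05))
E
```

```text
[ 0.2930573  -0.58019165  0.23926955] [[0.893, 0.451, -0.0], [0.451, -0.893, -0.0], [-0.0, -0.0, -1.0]] 0.08522687743305402 0.008 0.55
bl [ 0.4036 -0.215   0.01  ]
tl [ 0.5694 -0.2139  0.01  ]
tr [ 0.5697 -0.5105  0.01  ]
top bl [275.7 227.5]
top tl [277.2 154.4]
top tr [406.2 155.5]
top fixedjaw c [286.2 187.7]
top fj b [286.7 161.5]
top tab f [327.9 183.9]
top tab b [328.1 159.9]
top knob [381.3 167.9]
top stop [322.  162.9]
side bl [291.7 200.5]
side tl [364.4 195.7]
side tr [401.2 259.2]
side fixedjaw c [330.9 185.3]
side fj b [356.8 183.7]
side tab f [339.2 180.8]
side tab b [364.5 179.3]
side knob [370.  206.9]
side stop [364.3 203.8]
spool_left 0.68 [346.1, 177.0] [ 0.53481448 -0.1904409   0.05      ]
block_centre 0.82 [314.3, 206.0] [ 0.44513443 -0.34593116  0.05      ]
```

View pics/crop1.png

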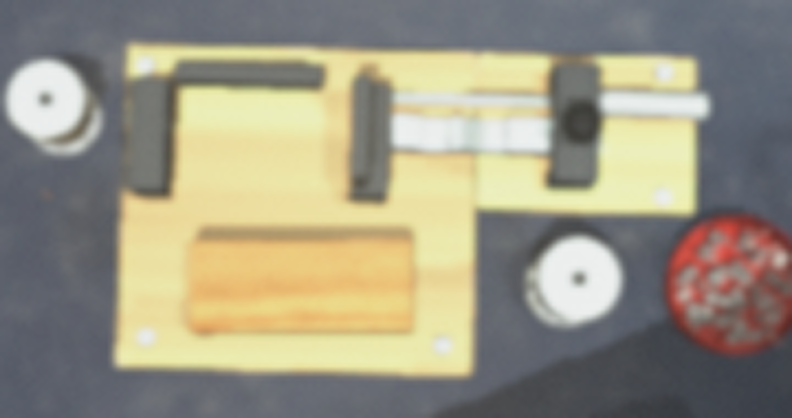

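The crop shows the vice turned about 1° clockwise. The block lies nearly square in front of it, crop (190–413, 232–332). I'll fit the vice pose to the corners.

```bash
python3 - <<'E'
from h import *
from scipy.optimize import least_squares
P={(-.12,.09,.01):(116,367),(.045,.09,.01):(128,44),(.045,-.201,.01):(697,57),(-.12,-.09,.01):(472,377),(-.035,-.09,.01):(477,208),(-.035,-.201,.01):(695,214)}
px=lambda p:np.array(p)/4.4+[250,145]
def T(v,a):
    c,s=np.cos(v[2]),np.sin(v[2]);return [v[0]+c*a[0]-s*a[1],v[1]+s*a[0]+c*a[1],a[2]]
r=least_squares(lambda v:np.concatenate([proj("top",T(v,a))-px(b) for a,b in P.items()]),[.528,-.302,0])
v=r.x;print(v.round(4),np.degrees(v[2]),r.fun.round(1))
for k in [(-.006,-.026,.078),(-.006,-.064,.078),(-.006,-.074,.078),(0,0,.03),(-.085,0,.05)]:print(k,np.round(T(v,k),4))
for p in[(195,236),(413,232),(413,331),(192,332)]:print(back("top",px(p),.05).round(4))
R=np.array(ctrl.sense()["tcp_rot"]);print(np.degrees(np.arctan2(R[1,1],R[0,1])))
E
```

```text
[ 0.525  -0.306  -0.0156] -0.8954085058339453 [ 0.3 -0.2  0.1  0.1 -0.2  0.3  0.1 -0.3 -0.2  0.1 -0.1 -0. ]
(-0.006, -0.026, 0.078) [ 0.5186 -0.3319  0.078 ]
(-0.006, -0.064, 0.078) [ 0.518  -0.3699  0.078 ]
(-0.006, -0.074, 0.078) [ 0.5178 -0.3799  0.078 ]
(0, 0, 0.03) [ 0.525 -0.306  0.03 ]
(-0.085, 0, 0.05) [ 0.44   -0.3046  0.05  ]
[ 0.4695 -0.2558  0.05  ]
[ 0.4725 -0.3623  0.05  ]
[ 0.4242 -0.3626  0.05  ]
[ 0.4226 -0.2552  0.05  ]
-63.20072005314303
```

```bash
python3 -m inch '[[[0,0,-0.06,0.7,0.94,0,-1],[0,0,-0.06,0.7,0.94,0,-1],[0,0,-0.06,0.7,0.94,0,-1],[0,0,-0.06,0.7,0.94,0,-1],[0,0,-0.06,0.7,0.94,0,-1],[0,0,-0.06,0.7,0.94,0,-1],[0,0,-0.06,0.7,0.94,0,-1],[0,0,-0.06,0.7,0.94,0,-1],[0,0,0,0,0,0,-1],[0,0,0,0,0,0,-1]]]'; python3 -c "
from h import *
print(np.round(ctrl.sense()['tcp_rot'],3).tolist())"
```

```text
time_s: 1.9
ee_pos: [0.5167, -0.2799, 0.2393]
tcp_rot: [[1.0, -0.012, -0.0], [-0.012, -1.0, -0.001], [-0.0, 0.001, -1.0]]
ft_force: [0.5, -0.3, 0.1]
grip_width: 0.0002
grip_force: 0.0
[[1.0, -0.012, -0.0], [-0.012, -1.0, -0.001], [-0.0, 0.001, -1.0]]
```

```bash
python3 -m inch '[[[0,0,0,0.03,0,-0.8,-1],[0,0,0,0,0,-0.9,-1],[0,0,0,0,0,-0.9,-1],[0,0,0,0,0,-0.8,-1],[0,0,0,0,0,-0.7,-1],[0,0,0,0,-0.25,0,-1],[0,0,0,0,-0.25,0,-1],[0,0,0,0,-0.25,0,-1],[0,0,0,0,-0.15,0,-1],[0,0,0,0,0,0,-1]]]'; python3 - <<'E'
from h import *
for n in("top","side"):
    cv2.imwrite(f"pics/{n}2.png",ctrl.get_image(n)[:,:,::-1])
a=cv2.resize(cv2.imread("pics/top2.png")[145:240,250:430],None,fx=4.4,fy=3,interpolation=cv2.INTER_CUBIC)
b=cv2.resize(cv2.imread("pics/side2.png")[150:270,280:420],(490,315),interpolation=cv2.INTER_CUBIC)
o=np.zeros((600,792,3),np.uint8);o[:285]=a;o[285:,:490]=b;cv2.imwrite("pics/both2.png",o)
E
```

```text
time_s: 3.15
ee_pos: [0.5184, -0.3161, 0.0758]
tcp_rot: [[1.0, -0.013, 0.001], [-0.013, -1.0, -0.001], [0.001, 0.001, -1.0]]
ft_force: [0.3, -0.5, -0.5]
grip_width: -0.0
grip_force: 0.0
```

View pics/both2.png

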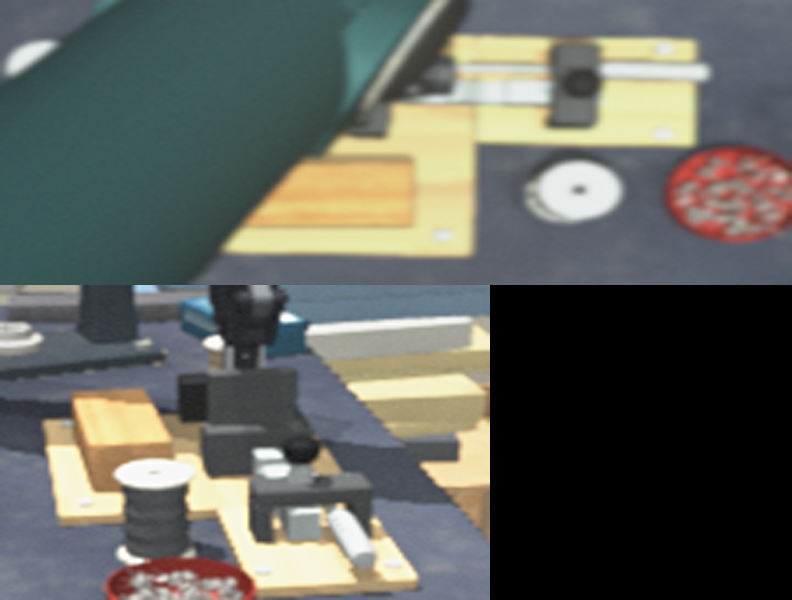

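The fingers stand behind the tab, about centred on it (lower panel, 245,350), and aren't touching yet. I'll creep into contact.

```bash
python3 -m inch '[[[0,0,0,0,-0.05,0,-1],[0,0,0,0,-0.05,0,-1],[0,0,0,0,0,0,-1]]]';python3 -m inch '[[[0,0,0,0,-0.05,0,-1],[0,0,0,0,-0.05,0,-1],[0,0,0,0,0,0,-1]]]'
```

```text
time_s: 3.62
ee_pos: [0.5184, -0.3176, 0.0753]
tcp_rot: [[1.0, -0.011, -0.001], [-0.011, -1.0, 0.002], [-0.001, -0.002, -1.0]]
ft_force: [-1.1, 5.5, 2.9]
grip_width: 0.0001
grip_force: 2.6
time_s: 4.0
ee_pos: [0.5183, -0.3205, 0.0753]
tcp_rot: [[1.0, -0.011, -0.001], [-0.011, -1.0, 0.004], [-0.002, -0.004, -1.0]]
ft_force: [-1.5, 8.6, 4.3]
grip_width: 0.0
grip_force: 3.8
```

```bash
python3 -m inch '[[[0,0,0,0,-0.05,0,-1],[0,0,0,0,-0.05,0,-1],[0,0,0,0,0,0,-1]]]'
```

```text
time_s: 4.38
ee_pos: [0.5183, -0.3244, 0.0753]
tcp_rot: [[1.0, -0.01, -0.002], [-0.01, -1.0, 0.004], [-0.002, -0.004, -1.0]]
ft_force: [-1.6, 7.6, 4.8]
grip_width: 0.0001
grip_force: 4.0
```

```bash
python3 -m inch '[[[0,0,0,0,-0.1,0,-1],[0,0,0,0,-0.1,0,-1],[0,0,0,0,-0.1,0,-1],[0,0,0,0,-0.1,0,-1],[0,0,0,0,-0.1,0,-1],[0,0,0,0,-0.1,0,-1],[0,0,0,0,-0.1,0,-1],[0,0,0,0,0,0,-1],[0,0,0,0,0,0,-1]]]'
```

```text
time_s: 5.5
ee_pos: [0.5179, -0.3518, 0.0752]
tcp_rot: [[1.0, -0.01, -0.003], [-0.01, -1.0, 0.005], [-0.003, -0.005, -1.0]]
ft_force: [-3.1, 9.3, 7.0]
grip_width: 0.0001
grip_force: 4.7
```

```bash
python3 -m inch '[[[0,0,0,0,-0.1,0,-1],[0,0,0,0,-0.1,0,-1],[0,0,0,0,-0.1,0,-1],[0,0,0,0,0,0,-1],[0,0,0,0,0,0,-1]]]'
```

```text
time_s: 6.12
ee_pos: [0.5177, -0.362, 0.0752]
tcp_rot: [[1.0, -0.01, -0.004], [-0.01, -1.0, 0.008], [-0.004, -0.008, -1.0]]
ft_force: [-4.4, 13.2, 8.0]
grip_width: -0.0003
grip_force: 6.7
```

```bash
python3 -m inch '[[[0,0,0,0,-0.05,0,-1],[0,0,0,0,-0.05,0,-1],[0,0,0,0,0,0,-1]]]'; python3 - <<'E'
from h import *
im=ctrl.get_image("side")
cv2.imwrite("pics/s3.png",cv2.resize(im[150:270,280:420],None,fx=4,fy=4,interpolation=cv2.INTER_CUBIC)[:,:,::-1])
E
```

```text
time_s: 6.5
ee_pos: [0.5177, -0.3649, 0.0752]
tcp_rot: [[1.0, -0.009, -0.005], [-0.009, -1.0, 0.009], [-0.005, -0.009, -1.0]]
ft_force: [-5.6, 14.9, 10.5]
grip_width: -0.0001
grip_force: 7.8
```

View pics/s3.png

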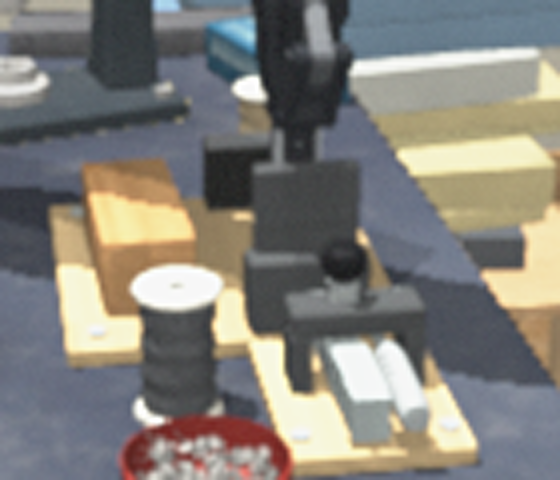

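The jaw has moved back and the knob (340,260) has dropped. Travel is about 47 mm and the jaw is on the ramp. Now I'll let go.

```bash
python3 -m inch '[[[0,0,0,0,0.2,0,-1],[0,0,0,0,0.2,0,-1],[0,0,0,0,0.4,0,-1],[0,0,0,0,0.6,0,-1],[0,0,0,0,0.2,0,-1],[0,0,0,0,0,0.8,-1],[0,0,0,0,0,0.9,-1],[0,0,0,0,0,0.9,-1],[0,0,0,-0.5,0,0.7,-1],[0,0,0,-0.9,0,0,-1],[0,0,0,-1,0,0,-1],[0,0,0,-1,0,0,-1]]]'; python3 - <<'E'
from h import *
im=ctrl.get_image("side")
t=ctrl.get_image("top")
a=cv2.resize(im[150:270,280:420],(560,480),interpolation=cv2.INTER_CUBIC)
cv2.imwrite("pics/s4.png",a[:,:,::-1])
cv2.imwrite("pics/t4.png",cv2.resize(t[145:240,250:430],None,fx=4.4,fy=4.4,interpolation=cv2.INTER_CUBIC)[:,:,::-1])
E
```

```text
time_s: 8.05
ee_pos: [0.3811, -0.3073, 0.2075]
tcp_rot: [[1.0, -0.012, 0.0], [-0.012, -1.0, -0.001], [0.0, 0.001, -1.0]]
ft_force: [-0.8, -0.4, -0.2]
grip_width: 0.0
grip_force: 0.0
```

View pics/t4.png

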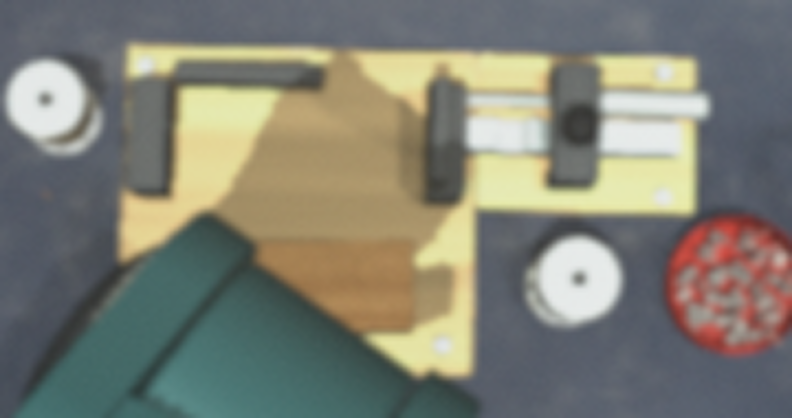

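The jaw now sits at the middle notch: tab from crop x 352 to about 428, roughly 38 mm. Next I'll set the fingers to 60 mm and go down in front of the block.

```bash
python3 -m inch '[[[0,0,0,0,0.18,-0.5,0.41],[0,0,0,0,0,-0.8,0.41],[0,0,0,0,0,-0.9,0.41],[0,0,0,0,0,-0.9,0.41],[0,0,0,0,0,-0.7,0.41],[0,0,0,0,0,-0.4,0.41],[0,0,0,0,0,-0.2,0.41],[0,0,0,0,0,0,0.41],[0,0,0,0,0,0,0.41]]]'
```

```text
time_s: 9.28
ee_pos: [0.3829, -0.3006, 0.0321]
tcp_rot: [[1.0, -0.012, 0.001], [-0.012, -1.0, -0.001], [0.001, 0.001, -1.0]]
ft_force: [-0.4, 0.6, -0.2]
grip_width: 0.0603
grip_force: 0.0
```

```bash
python3 -m inch '[[[0,0,0,0.2,0,0,0.41],[0,0,0,0.2,0,0,0.41],[0,0,0,0.2,0,0,0.41],[0,0,0,0.1,0,0,0.41],[0,0,0,0.1,0,0,0.41],[0,0,0,0.1,0,0,0.41],[0,0,0,0.1,0,0,0.41],[0,0,0,0,0,0,0.41]]]'; python3 - <<'E'
from h import *
im=ctrl.get_image("side")
cv2.imwrite("pics/s5.png",cv2.resize(im[130:270,260:420],(640,560),interpolation=cv2.INTER_CUBIC)[:,:,::-1])
E
```

```text
time_s: 10.28
ee_pos: [0.4227, -0.3003, 0.0313]
tcp_rot: [[1.0, -0.012, 0.001], [-0.012, -1.0, -0.0], [0.001, 0.0, -1.0]]
ft_force: [-0.1, -0.7, 0.5]
grip_width: 0.0603
grip_force: 0.0
```

View pics/s5.png

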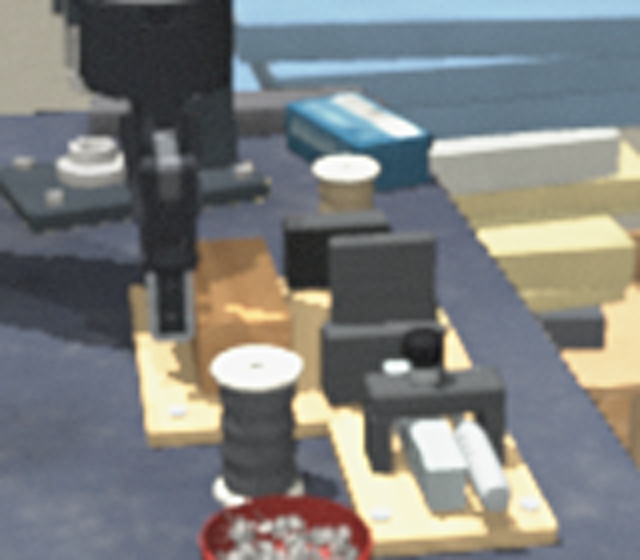

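The fingers are at the block's front face (195,300) and the low spool is untouched. Now I'll push on in slow rows.

```bash
python3 -m inch '[[[0,0,0,0.12,0,0,0.41],[0,0,0,0.12,0,0,0.41],[0,0,0,0.12,0,0,0.41],[0,0,0,0.12,0,0,0.41],[0,0,0,0.12,0,0,0.41],[0,0,0,0.12,0,0,0.41],[0,0,0,0.12,0,0,0.41],[0,0,0,0.12,0,0,0.41]]]'; python3 - <<'E'
from h import *
im=ctrl.get_image("side");t=ctrl.get_image("top")
o=np.vstack([cv2.resize(im[150:250,280:420],(560,400),interpolation=cv2.INTER_CUBIC),cv2.resize(t[145:240,270:370],(560,200))])
cv2.imwrite("pics/s6.png",o[:,:,::-1])
E
```

```text
time_s: 11.32
ee_pos: [0.461, -0.3002, 0.0313]
tcp_rot: [[1.0, -0.012, -0.0], [-0.012, -1.0, 0.0], [-0.0, -0.0, -1.0]]
ft_force: [-0.1, -0.3, -0.6]
grip_width: 0.0604
grip_force: 0.3
```

View pics/s6.png

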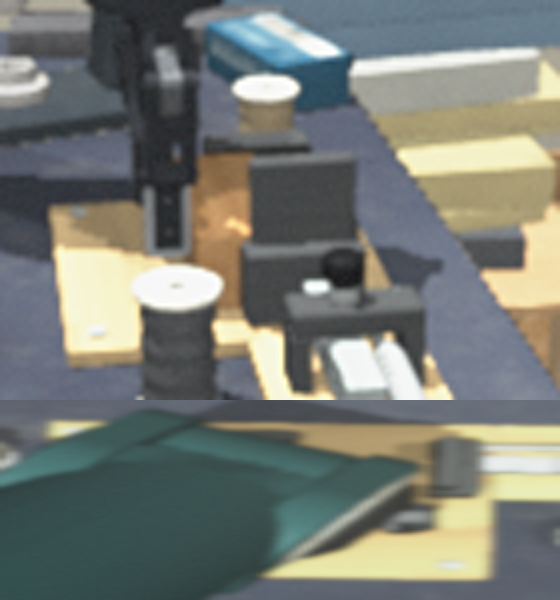

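The block is moving between the jaws without touching them, and the force is low. I'll keep pushing to the stop and creep the last few millimetres.

```bash
python3 -m inch '[[[0,0,0,0.12,0,0,0.41],[0,0,0,0.12,0,0,0.41],[0,0,0,0.12,0,0,0.41],[0,0,0,0.12,0,0,0.41],[0,0,0,0.1,0,0,0.41],[0,0,0,0,0,0,0.41]]]'
```

```text
time_s: 12.18
ee_pos: [0.4845, -0.3001, 0.0313]
tcp_rot: [[1.0, -0.012, 0.001], [-0.012, -1.0, -0.0], [0.001, 0.0, -1.0]]
ft_force: [0.4, 0.1, 0.7]
grip_width: 0.0603
grip_force: 0.0
```

```bash
python3 -m inch '[[[0,0,0,0.05,0,0,0.41],[0,0,0,0.05,0,0,0.41],[0,0,0,0,0,0,0.41]]]';python3 -m inch '[[[0,0,0,0.05,0,0,0.41],[0,0,0,0,0,0,0.41]]]'
```

```text
time_s: 12.55
ee_pos: [0.4881, -0.3002, 0.0313]
tcp_rot: [[1.0, -0.012, 0.0], [-0.012, -1.0, -0.0], [0.0, 0.0, -1.0]]
ft_force: [-0.4, -0.2, 0.5]
grip_width: 0.0601
grip_force: 0.1
time_s: 12.8
ee_pos: [0.4901, -0.3002, 0.0313]
tcp_rot: [[1.0, -0.012, 0.0], [-0.012, -1.0, -0.0], [0.0, 0.0, -1.0]]
ft_force: [0.7, -0.2, 0.2]
grip_width: 0.0602
grip_force: 0.0
```

```bash
python3 -m inch '[[[0,0,0,0.05,0,0,0.41],[0,0,0,0,0,0,0.41]]]';python3 -m inch '[[[0,0,0,0.05,0,0,0.41],[0,0,0,0,0,0,0.41]]]'
```

```text
time_s: 13.05
ee_pos: [0.4922, -0.3002, 0.0313]
tcp_rot: [[1.0, -0.012, 0.0], [-0.012, -1.0, -0.0], [0.0, 0.0, -1.0]]
ft_force: [-0.7, -0.0, 0.8]
grip_width: 0.0604
grip_force: 0.0
time_s: 13.3
ee_pos: [0.4934, -0.3002, 0.0312]
tcp_rot: [[1.0, -0.012, -0.001], [-0.012, -1.0, 0.0], [-0.001, -0.0, -1.0]]
ft_force: [-3.3, 0.1, 2.7]
grip_width: 0.0603
grip_force: 1.4
```

Contact at 0.4934, very close to where I predicted the seat. I'll press a little more to square the block.

```bash
python3 -m inch '[[[0,0,0,0.05,0,0,0.41],[0,0,0,0,0,0,0.41],[0,0,0,0.05,0,0,0.41],[0,0,0,0,0,0,0.41]]]'
```

```text
time_s: 13.8
ee_pos: [0.4934, -0.3002, 0.0309]
tcp_rot: [[1.0, -0.013, -0.009], [-0.013, -1.0, 0.002], [-0.009, -0.002, -1.0]]
ft_force: [-12.8, 1.3, 9.8]
grip_width: 0.0603
grip_force: 6.3
```

```bash
python3 -m inch '[[[0,0,0,-0.2,0,0,0.41],[0,0,0,-0.6,0,0,0.41],[0,0,0,-0.8,0,0,0.41],[0,0,0,-0.8,0,0.2,0.41],[0,0,0,-0.3,0,0.9,0.41],[0,0,0,0,0,1,0.41],[0,0,0,0,0,1,0.41],[0,0,0,0,0,1,0.41],[0,0,0,0,-0.5,0.8,0.41],[0,0,0,-0.5,-1,0,0.41],[0,0,0,-0.5,-1,0,0.41],[0,0,0,-0.5,-1,0,0.41]]]';python3 -m inch '[[[0,0,0,-0.3,-1,0,0.41],[0,0,0,0,-1,0,0.41],[0,0,0,0,-1,0,0.41],[0,0,0,0,-1,0,0.41],[0,0,0,0,0,0,0.41]]]'; python3 - <<'E'
from h import *
im=ctrl.get_image("side");t=ctrl.get_image("top")
o=np.vstack([cv2.resize(im[150:250,280:430],(600,250),interpolation=cv2.INTER_CUBIC),cv2.resize(t[145:235,250:430],(600,300),interpolation=cv2.INTER_CUBIC)])
cv2.imwrite("pics/s7.png",o[:,:,::-1])
E
```

```text
time_s: 15.3
ee_pos: [0.3301, -0.4416, 0.2278]
tcp_rot: [[1.0, -0.011, 0.002], [-0.011, -1.0, -0.002], [0.002, 0.002, -1.0]]
ft_force: [0.5, -0.8, -0.5]
grip_width: 0.0603
grip_force: 0.0
time_s: 15.92
ee_pos: [0.317, -0.603, 0.2266]
tcp_rot: [[1.0, -0.015, -0.0], [-0.015, -1.0, -0.002], [-0.0, 0.002, -1.0]]
ft_force: [-0.4, 1.1, -0.1]
grip_width: 0.0599
grip_force: 0.0
```

View pics/s7.png

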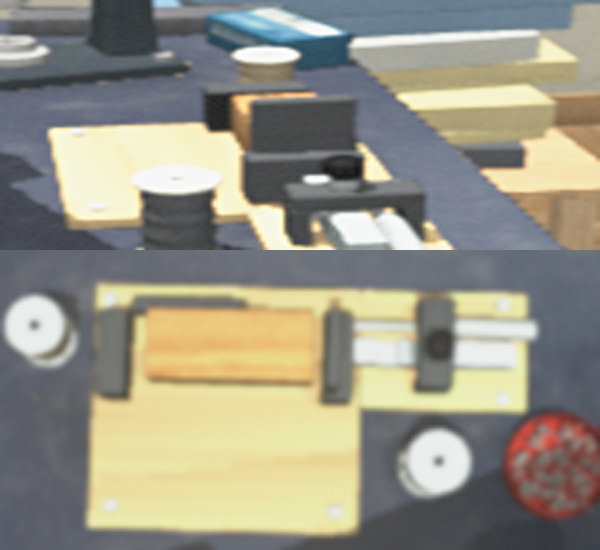

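The block sits square against the back stop (145–315, 308–382 in the lower panel), between the open jaws and clear of both. The pin is holding the jaw at the middle notch, and the spools and tin haven't moved. I'm handing it in.

```bash
python3 -c "
from station import ctrl
print(ctrl.close_job())"
```

```text
the job is handed in; nothing more can be done
None
```

I handed the job in at about 16 s: the vice is held at its middle notch, the oak block is pushed square against the back stop, and the spools and tin stand where they were.

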